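Open the safety-capped tablet bottle in its holder by the door

TASK

Stand the square tablet bottle flat and square, fully home, in the square pocket of the grey holder so that it cannot turn; then press its white safety cap down, twist it anticlockwise (seen from above) about a sixth of a turn until it is free, and lift it off. Finish still holding the cap in the gripper, level and straight above the bottle with roughly 6 cm of clear air between cap and bottle mouth, the bottle still seated in the pocket. Leave the power bank, the dish of keys, the phone stand and the lip balm where they are.

Things in the scene. Friction and masses are not known exactly. Their poses are not given: they have to be found in the camera images.
- bottle: Amber square bottle with white label, about 0.18 kg, loose, standing upright. Origin: centre of underside, z up, x and y normal to its flat sides. Body 52 x 52 mm, 72 mm tall to the flat shoulder (a low cone rises to 74.5 mm), then a round neck 28 mm across. 104 mm tall with the cap on. May be lifted by its body or by the locked cap.
- cap: White round push-and-turn cap, 46 mm across, 22 mm tall, 0.02 kg, a loose part with 1 mm sideways play on the neck. Origin: centre of underside, z up. Starts locked on the bottle with the bottle's yaw, underside 82 mm above the bottle's underside (10 mm of gap over the shoulder). Locked, it neither lifts nor turns (play 0.06 rad). See stopper and cap_top for how it opens.
- mouth (a point): Centre of the bottle's mouth, the top of its neck, 91 mm above its underside. Three lugs reach 19 mm from the axis between 87 and 91 mm; they hold the locked cap.
- cap_top (a point): Centre of the cap's flat top, 22 mm above its underside. Press straight down 5 mm (over 3.5 mm clears the lock, 7 mm is the solid stop), keep pressed while turning anticlockwise seen from above; at 0.75 to 1.4 rad of turn against the bottle (which itself gives 0.07 in the pocket) it is free to come straight up (a stop ends the turn near 1.5 rad). Twist: 0.1 to 0.2 N m.
- holder: Grey block 92 x 92 x 22 mm screwed to the work top (fixed), with an upright square pocket in the middle: 55 mm square, 16 mm deep, with 3 mm chamfer at its mouth. Origin: centre of its underside on the work top; x and y parallel to the pocket's sides. The pocket floor is 6 mm above the origin. The bottle fits in any of the four square orientations.
- stopper (a joint): Travel in m of the sprung stopper in the bottle's mouth that pushes the cap up: 0 with the cap locked, growing as the cap is pressed (0.0035 clears the lock, 0.007 solid stop), -0.002 with the cap off. Push needed: 4 N at first, 1 N more per mm.
- power_bank: Charcoal slab 70 x 135 x 16 mm, bystander. Origin: centre of underside.
- key_dish: Clear glass dish with keys, 92 mm across, 28 mm tall, bystander. Origin: centre of underside.
- phone_stand: Folding aluminium stand, 85 x 70 mm, about 40 mm tall, bystander. Origin: centre of underside.
- lip_balm: Blue lip balm tube standing upright, 18 mm across, 66 mm tall, bystander that topples easily. Origin: centre of underside.
Not all that is in view belongs to the job. Several things have the shape of the cap; the one meant has the colours described above.

How it is judged:
By the outcome, as a careful person would: the job done as asked, in the order asked, and still so for the second after the job is handed in, while the arm keeps its last pose, push and grip.
It also fails if it takes over 56 s, if anything falls off the work surface, if the arm or the gripper's body presses on something with over 40 N, if the wrist force passes 120 N, or if a joint passes its speed limit or range.

ROBOT

A 6-joint arm with a two-finger parallel gripper is mounted at the origin on the work surface. World frame = base frame: x ahead of the robot, y to its left, z up, the work surface at z = 0. Lengths are in m, angles in rad, forces in N, time in s.
With the tool pointing down it reaches from about 0.325 to 0.85 m from the base axis. Payload 4.4 kg.
Tool frame: the origin (TCP) lies midway between the tips of the shut fingers; the grasp point (between the pads) lies 19 mm behind it; z points along the fingers, y is the line along which they close (so a half turn about z gives the same grasp; the last joint's range is limited). The gripper opens to 94 mm and grips with 3 to 60 N. Pads are 16 mm wide; open, the fingers measure 119 mm over their backs; the gripper's body (75 mm by 177 mm) begins 78 mm behind the grasp point.
Start: joints at [1.143, 0.207, 1.542, -0, 1.393, -0.15], TCP at [0.157, 0.553, 0.205] pointing down, gripper open.
Joint ranges: [-2.73, 2.73], [-0.86, 2.22], [0.23, 2.46], [-1.11, 4.25], [0.08, 2.63], [-2.82, 2.82]. Speed limits (rad/s): [2.79, 2.79, 3.14, 3.14, 3.14, 3.14].

INTERFACE

Orientations are given as a unit quaternion [x, y, z, w].
In Python, from cell import arm gives the robot as it stands. The module is installed in compiled form; this text tells all that it offers. Calls block until the motion is done:
- arm.reach(position, orientation): joint-space move of the TCP to a pose.
- arm.movel(position, rot=None, v=0.15): straight line of the TCP; rot=None keeps the orientation; v is the mean speed in m/s.
- arm.set_joints(angles): joint-space move.
- arm.open() and arm.clamp(grip_force=None): open the fingers fully, or close them until they stop; grip_force is the grip in N (None keeps the last).
- arm.sleep(seconds).
- arm.inverse_kinematics(position, orientation): joint angles nearest the present ones, or None.
- arm.snapshot(name): name is "scene" or "top" or "wrist"; returns a dict with "img" (420x560x3 uint8, red, green, blue), "depth" (420x560 float32, m along the optical axis (not along the pixel's ray), 0 where there is no reading), "camera_matrix" (3x3 intrinsics, pixels), "T" (4x4, takes a point from camera to world coordinates). Camera axes: x right, y down, z forward; pixel columns grow to the right and rows downward; lengths in m; the calibration is good to about 2 mm. A picture is of the moment at which its call begins.
A pose or a line that the arm cannot do raises arm.Unreachable and nothing moves.
- arm.finish_job(): hands the job in; it is judged then, once.
Trained networks look in the newest picture that a camera, given by its name, has taken for a name from the list of things; names that differ only in an ending like _2 or _b are one class to them, and where a whole thing is asked for, a point or a joint stands for the part that bears it (a point fixed in the world has none). Each returns a list of dicts, best first, with "confidence" (0 to 1); they miss things now and then, are a little off and sometimes report something else, mostly with a low value. They report only what shows in the picture. A call takes as long as a camera call. They do not tell look-alikes from the thing itself.
- arm.recognise(camera, query): "point" ([column, row] in pixels, amid what is visible of it).
Readings, each from a call of its own:
- arm.get_clock(): time.
- arm.get_qpos(): joint angles.
- arm.get_qd(): joint speeds.
- arm.get_joint_torque(): joint torques, N m.
- arm.get_tool_pos(): TCP position.
- arm.get_orientation(): TCP orientation.
- arm.get_wrist_force(): force on the tool from outside, world axes, zero at the start.
- arm.get_ft_torque(): the same for the moment, N m.
- arm.get_opening(): finger opening in m.
- arm.get_grip_force(): force on a finger pad.
Only numpy, scipy, OpenCV 4.12 (cv2) and the standard library are available. Lean on these libraries where they do the work, as an engineer would, in place of code of your own. Each camera call takes 0.05 s, during which the arm holds its last target. There are 200 camera calls.

## Working session

There is one attempt and no reset: what is moved stays moved. The work goes in short steps, each a Python script; the robot and the scene stay as the last script left them, time stands still between calls to the robot, and variables do not carry over. Pictures are saved under pics/ and viewed, at most 10 in all, crops included, and the job is handed in when it is done.

```bash
mkdir -p pics; ls; cat > h.py <<'E'
import numpy as np, cv2
from cell import arm
from scipy.spatial.transform import Rotation as R
def snap(c,save=None):
    s=arm.snapshot(c)
    if save: cv2.imwrite('pics/'+save,s['img'][:,:,::-1])
    return s
def cloud(s):
    d=s['depth'];K=s['camera_matrix'];v,u=np.indices(d.shape)
    P=np.stack([(u-K[0,2])/K[0,0]*d,(v-K[1,2])/K[1,1]*d,d,np.ones_like(d)],-1)@s['T'].T
    P=P[...,:3]; P[d<=0]=np.nan; return P
def down(yaw): # tool z down, tool y axis at angle yaw from world y... returns quat
    return (R.from_euler('z',yaw)*R.from_euler('x',np.pi)).as_quat()
E
python3 - <<'E'
from h import *
s=snap('scene','scene.png');t=snap('top','top.png')
cv2.imwrite('pics/both.png',np.hstack([cv2.resize(x['img'][:,:,::-1],(400,300)) for x in(s,t)]))
for n,x in(('scene',s),('top',t)):
    P=cloud(x)
    for q in['bottle','cap','holder','power_bank','key_dish','phone_stand','lip_balm']:
        print(n,q,[(np.round(r['point']),round(r['confidence'],2),np.round(P[int(r['point'][1]),int(r['point'][0])],3)) for r in arm.recognise(n,q)])
print(arm.get_orientation(),arm.get_clock(),t['T'].round(2).tolist(),arm.get_opening())
E
```

```text
pics
scene bottle [(array([261., 188.]), 0.92, array([ 0.523, -0.207,  0.05 ]))]
scene cap [(array([283., 214.]), 0.83, array([ 0.513, -0.119,  0.024])), (array([264., 163.]), 0.69, array([ 0.506, -0.219,  0.105]))]
scene holder [(array([379., 306.]), 0.68, array([0.508, 0.204, 0.007]))]
scene power_bank [(array([174., 222.]), 0.57, array([ 0.732, -0.213,  0.019])), (array([264., 187.]), 0.43, array([ 0.518, -0.202,  0.053]))]
scene key_dish [(array([260., 349.]), 0.76, array([0.74 , 0.189, 0.006]))]
scene phone_stand [(array([206., 290.]), 0.57, array([0.764, 0.032, 0.024]))]
scene lip_balm [(array([349., 230.]), 0.77, array([0.437, 0.019, 0.037]))]
top bottle [(array([372., 245.]), 0.8, array([ 0.494, -0.209,  0.092]))]
top cap [(array([382., 242.]), 0.9, array([ 0.498, -0.226,  0.105])), (array([330., 242.]), 0.8, array([ 0.505, -0.134,  0.022])), (array([397., 290.]), 0.74, array([ 0.406, -0.268,  0.023])), (array([420., 257.]), 0.57, array([ 0.472, -0.316,  0.02 ]))]
top holder [(array([164., 248.]), 0.69, array([0.501, 0.208, 0.006]))]
top power_bank [(array([370., 138.]), 0.91, array([ 0.725, -0.224,  0.017])), (array([164., 244.]), 0.49, array([0.51 , 0.206, 0.006])), (array([382., 240.]), 0.37, array([ 0.502, -0.224,  0.107]))]
top key_dish [(array([162., 125.]), 0.79, array([0.758, 0.211, 0.013])), (array([257., 133.]), 0.59, array([0.739, 0.011, 0.017]))]
top phone_stand [(array([255., 132.]), 0.71, array([0.74 , 0.017, 0.022]))]
top lip_balm [(array([256., 283.]), 0.37, array([0.427, 0.014, 0.069]))]
[1.37963658e-01 9.90437292e-01 1.59137588e-05 9.81640909e-06] 0.8 [[-0.02, -0.99, 0.12, 0.43], [-1.0, 0.02, -0.0, -0.04], [0.0, -0.12, -0.99, 1.12], [0.0, 0.0, 0.0, 1.0]] 0.09411165941968122
```

View pics/both.png

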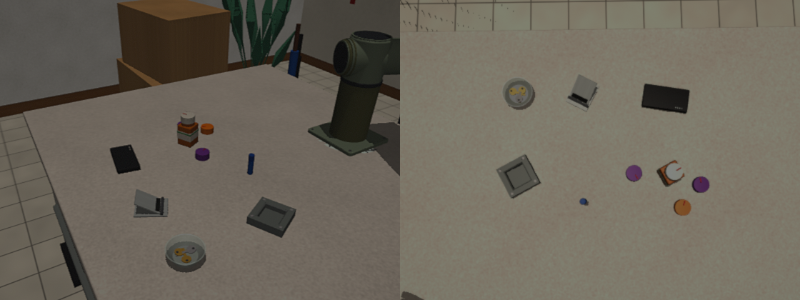

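```bash
python3 - <<'E'
import cv2,numpy as np
t=cv2.imread('pics/top.png');s=cv2.imread('pics/scene.png')
a=cv2.resize(t[200:310,310:450],(400,314));b=cv2.resize(s[140:250,210:350],(400,314))
cv2.imwrite('pics/crop.png',np.hstack([a,b]))
E
```

```text
(no output)
```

View pics/crop.png

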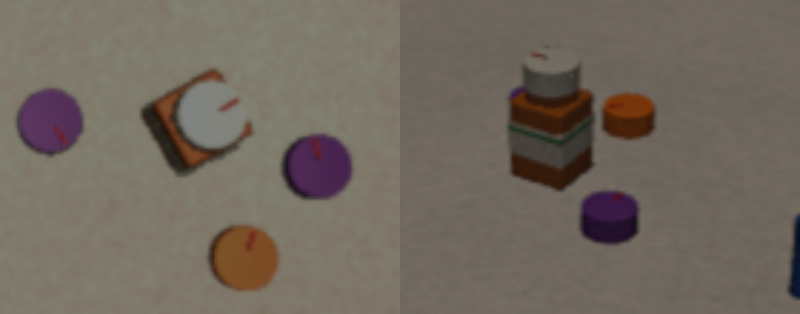

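Top view (560-wide pixels) of things that look like the cap: white cap on the bottle (382,242), purple (330,242), purple (420,257), orange (397,290). The white one on the amber bottle is the one meant, and the crop confirms it. Next I look at the holder and the bottle from close by with the wrist camera.

```bash
python3 - <<'E'
from h import *
for n,p in(('holder',[.505,.207,.30]),('bottle',[.503,-.222,.34])):
    j1=np.arctan2(p[1],p[0])
    arm.reach(p,down(j1+np.pi/2)); 
    s=snap('wrist','w_%s.png'%n);np.savez('w_%s.npz'%n,**s)
    P=cloud(s);print(n,[(np.round(r['point']),round(r['confidence'],2),np.round(P[int(r['point'][1]),int(r['point'][0])],3)) for r in arm.recognise('wrist',n)],s['T'].round(3)[:3,2:].tolist(),np.round(arm.get_qpos(),3),arm.get_clock())
a,b=[cv2.resize(cv2.imread('pics/w_%s.png'%n),(400,300)) for n in('holder','bottle')]
cv2.imwrite('pics/w.png',np.hstack([a,b]))
E
```

```text
holder [(array([274., 175.]), 0.96, array([0.499, 0.201, 0.008]))] [[0.092, 0.478], [-0.227, 0.273], [-0.97, 0.481]] [ 0.232  0.087  1.485  0.     1.571 -0.159] 2.7167
bottle [(array([283., 165.]), 0.88, array([ 0.512, -0.209,  0.086]))] [[-0.1, 0.533], [-0.224, -0.156], [-0.969, 0.521]] [-0.571  0.082  1.409  0.     1.65  -0.157] 4.4
```

View pics/w.png

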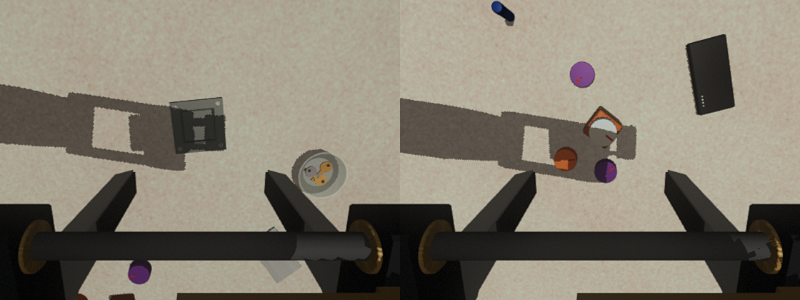

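The left half shows the holder at about (197,125), with the pocket clearly visible. The right half shows the bottle at about (603,125), its white cap in the middle, one purple and one orange cap below it and a purple one above. Next I fit their poses from the depth.

```bash
cat >> h.py <<'E'
def rect(P,c,rad,z0,z1):
    m=(np.hypot(P[...,0]-c[0],P[...,1]-c[1])<rad)&(P[...,2]>z0)&(P[...,2]<z1)
    Q=P[m]; r=cv2.minAreaRect((Q[:,:2]*1000).astype(np.float32))
    return len(Q),np.round(r[0],1),np.round(r[1],1),round(r[2],1),round(float(np.median(Q[:,2])),4)
E
python3 - <<'E'
from h import *
P=cloud(np.load('w_holder.npz'));
c=(.505,.207)
print('holder top',rect(P,c,.08,.017,.027)); print('floor',rect(P,c,.032,.002,.011))
print('table z',np.nanmedian(P[250:270,50:100,2]))
P=cloud(np.load('w_bottle.npz'));c=(.503,-.22)
print('shoulder',rect(P,c,.06,.067,.08)); print('all',rect(P,c,.05,.03,.08)); print('captop',rect(P,c,.05,.1,.11))
m=(np.hypot(P[...,0]-c[0],P[...,1]-c[1])<.06)
print(np.histogram(P[m][:,2],np.arange(0,.12,.005)))
s=arm.snapshot('top');P=cloud(s)
print('top: holder',rect(P,(.505,.207),.08,.017,.03),'shoulder',rect(P,c,.05,.067,.085),'cap',rect(P,c,.05,.1,.115))
E
```

```text
holder top (3482, array([504.4, 201.4]), array([92.1, 92.5]), 27.9, 0.0236)
floor (1557, array([504.6, 201.1]), array([55.1, 53.3]), 27.9, 0.0077)
table z 0.0016560290412386824
shoulder (505, array([ 504.5, -230.9]), array([51.9, 51.9]), 28.4, 0.073)
all (671, array([ 504.6, -230.5]), array([52.5, 52.4]), 28.3, 0.0724)
captop (1215, array([ 504.7, -230.4]), array([44.5, 44. ]), 65.9, 0.1058)
(array([3492,   15,   15,   10,    5,   14,   18,   18,   12,   14,   48,
         25,   22,   36,  468,   10,    3,   16,   19,   24,  214, 1001,
          0]), array([0.   , 0.005, 0.01 , 0.015, 0.02 , 0.025, 0.03 , 0.035, 0.04 ,
       0.045, 0.05 , 0.055, 0.06 , 0.065, 0.07 , 0.075, 0.08 , 0.085,
       0.09 , 0.095, 0.1  , 0.105, 0.11 , 0.115]))
top: holder (1354, array([502.4, 202.3]), array([93.2, 92.9]), 27.8, 0.0228) shoulder (154, array([ 510.2, -216.5]), array([35.9, 65. ]), 62.9, 0.0722) cap (251, array([ 508.3, -220.5]), array([25. , 44.4]), 58.0, 0.1046)
```

```bash
python3 - <<'E'
from h import *
b=np.array([.5046,-.2307]);h=np.array([.5045,.2012]);qb=down(np.radians(118.4));qh=down(np.radians(117.9))
f=lambda:(np.round(arm.get_wrist_force(),1),np.round(arm.get_tool_pos(),4),round(arm.get_opening(),4),round(arm.get_clock(),2))
arm.reach([*b,.16],qb);arm.movel([*b,.028]);print(f())
arm.clamp(30);print('grip',f())
arm.movel([*b,.17]);print('lift',f())
arm.reach([*h,.17],qh);s=snap('wrist','w3.png');np.savez('w3.npz',**s)
P=cloud(s);print('holder',rect(P,h,.08,.017,.027));c=arm.get_tool_pos()
print('bottle shoulder',rect(P,c,.06,.205,.222),'cap',rect(P,c,.04,.235,.255));print(f())
E
```

```text
(array([-0. ,  0.2,  0.8]), array([ 0.5056, -0.2314,  0.0292]), 0.0939, 6.37)
grip (array([-0.7, -0.4,  2. ]), array([ 0.5044, -0.2308,  0.0281]), 0.0518, 7.09)
lift (array([-0.5, -0.3, -1.8]), array([ 0.5037, -0.2301,  0.1686]), 0.0517, 8.19)
holder (3720, array([496.5, 216.5]), array([92.1, 58.5]), 28.0, 0.0236)
bottle shoulder (6087, array([500.7, 210.3]), array([76.5, 31.4]), 28.0, 0.2149) cap (12332, array([507.3, 203.5]), array([70.1, 46.3]), 51.5, 0.2473)
(array([ 0. , -0.3, -2.7]), array([0.505 , 0.2001, 0.17  ]), 0.0518, 9.83)
```

View pics/w3.png

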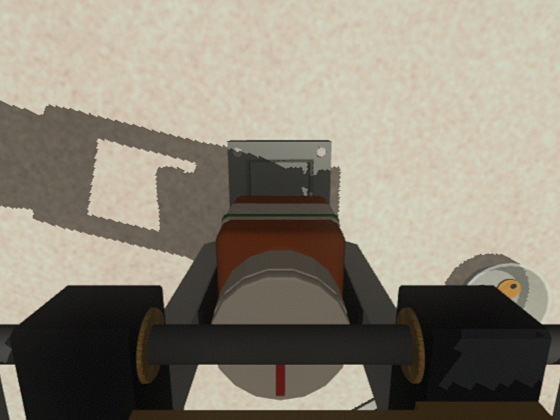

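The bottle hangs straight between the fingers at about (280,250), with the pocket ahead of it at about (280,175) and parallel to it. The holder edges again give its centre as (504.4, 201.7) mm. I lower the bottle in steps while watching the force.

```bash
python3 - <<'E'
from h import *
h=np.array([.5045,.2015])
f=lambda:(np.round(arm.get_wrist_force(),1),np.round(arm.get_tool_pos(),4),round(arm.get_opening(),4),round(arm.get_clock(),2))
arm.movel([*h,.056]);arm.sleep(.2);print(f())
for z in np.arange(.052,.0335,-.003):
    arm.movel([*h,z],v=.05);F=f();print(F)
    if F[0][2]>12: break
arm.sleep(.2);print(f())
E
```

```text
(array([-0.5, -0.3, -1.1]), array([0.5056, 0.2018, 0.0573]), 0.0519, 10.94)
(array([-0.2, -0.1, -1.9]), array([0.5042, 0.2014, 0.0518]), 0.0522, 11.19)
(array([-0.3, -0.2, -2.6]), array([0.5042, 0.2015, 0.0487]), 0.0518, 11.44)
(array([ 0.4, -0.2, -2.6]), array([0.5042, 0.2014, 0.0456]), 0.0522, 11.69)
(array([ 0.4,  0.4, -2.1]), array([0.5043, 0.2015, 0.0427]), 0.0516, 11.94)
(array([ 0.1,  0.3, -2.2]), array([0.5044, 0.2015, 0.0398]), 0.0519, 12.19)
(array([-0.3,  0.3, -2.1]), array([0.5045, 0.2015, 0.0368]), 0.0521, 12.44)
(array([-0.6, -0.1, -1.9]), array([0.5048, 0.2016, 0.034 ]), 0.0522, 12.69)
(array([ 0.8, -1.5, -1.6]), array([0.5047, 0.2016, 0.034 ]), 0.0519, 12.89)
```

```bash
python3 - <<'E'
from h import *
h=np.array([.5045,.2015])
f=lambda:(np.round(arm.get_wrist_force(),1),np.round(arm.get_tool_pos(),4),round(arm.get_opening(),4),round(arm.get_clock(),2))
arm.movel([*h,.033],v=.05);arm.sleep(.1);print(f())
arm.open();arm.movel([*h,.34],v=.25);arm.sleep(.2)
s=snap('wrist','w4.png');P=cloud(s);np.savez('w4.npz',**s)
print('holder',rect(P,h,.08,.017,.027));print('shoulder',rect(P,h,.05,.071,.086));print('cap',rect(P,h,.04,.105,.118));print(f())
cv2.imwrite('pics/w4c.png',cv2.resize(s['img'][90:270,160:400,::-1],(720,540)))
E
```

```text
(array([-2.4, -0.4,  5.2]), array([0.5047, 0.2016, 0.034 ]), 0.0522, 13.24)
holder (2565, array([504.5, 201.4]), array([92., 92.]), 28.1, 0.0237)
shoulder (510, array([505.8, 202.1]), array([51.2, 52.3]), 27.6, 0.079)
cap (1276, array([505.2, 202.4]), array([44.1, 44.7]), 27.8, 0.1117)
(array([ 0.4,  1.1, -0.7]), array([0.5041, 0.2014, 0.3389]), 0.094, 15.68)
```

View pics/w4c.png

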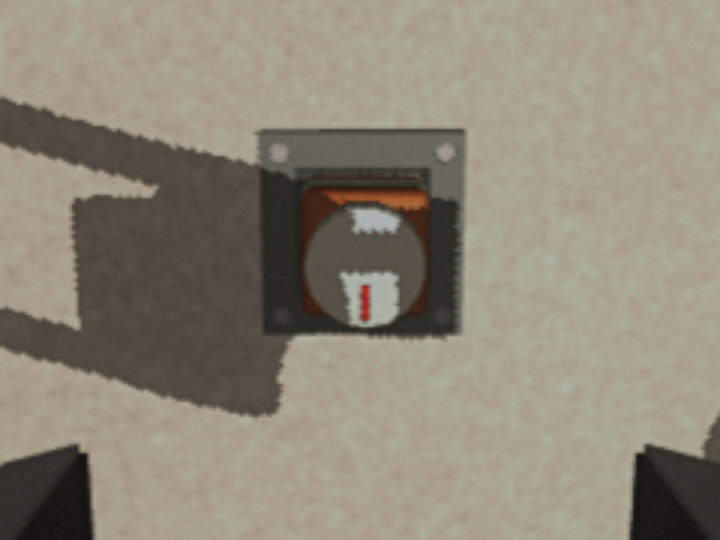

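The bottle is seated: the shoulder is 6 mm higher than on the table, and square to the holder; the cap's red mark is at about (365,300) in the crop. Next I grip the cap and press.

```bash
python3 - <<'E'
from h import *
h=np.array([.505,.202])
f=lambda:(np.round(arm.get_wrist_force(),1),np.round(arm.get_ft_torque(),2),np.round(arm.get_tool_pos(),4),round(arm.get_opening(),4),round(arm.get_clock(),2))
arm.reach([*h,.15],down(np.radians(117.9)))
arm.movel([*h,.086]);arm.clamp(50);arm.sleep(.2);print(f())
p=arm.get_tool_pos()[:2]
for z in (.084,.082,.081,.080,.0795):
    arm.movel([*h,z],v=.03);arm.sleep(.15);F=f();print(z,F)
    if F[2][2]<.0812 or F[0][2]>14: break
E
```

```text
(array([-0.6, -0.5,  0.6]), array([-0.13,  0.15, -0.01]), array([0.5048, 0.2019, 0.0859]), 0.0452, 18.05)
0.084 (array([-0.8, -0.8,  4.3]), array([-0.16,  0.41,  0.01]), array([0.5053, 0.2021, 0.0846]), 0.0452, 18.45)
0.082 (array([-2.2, -0.8,  6.9]), array([-0.2 ,  0.51,  0.04]), array([0.5054, 0.2022, 0.083 ]), 0.0451, 18.85)
0.081 (array([-2.5, -0.4,  7.2]), array([-0.25,  0.55,  0.03]), array([0.5055, 0.2022, 0.0822]), 0.045, 19.25)
0.08 (array([-3.1, -0.4,  8.7]), array([-0.14,  0.64, -0.02]), array([0.5055, 0.2022, 0.0814]), 0.0453, 19.65)
0.0795 (array([-4.2, -0.5,  9.3]), array([-0.24,  0.64, -0.03]), array([0.5055, 0.2022, 0.081 ]), 0.0456, 20.05)
```

```bash
python3 - <<'E'
from h import *
p=[.505,.202,.0795];y0=np.radians(117.9)
f=lambda:(np.round(arm.get_wrist_force(),1),np.round(arm.get_ft_torque(),2),np.round(arm.get_tool_pos(),4),round(arm.get_opening(),4),round(arm.get_clock(),2))
for a in np.arange(.14,1.13,.14):
    arm.reach(p,down(y0+a));F=f();yaw=2*np.arctan2(*np.array(arm.get_orientation())[[1,0]])
    print(round(a,2),round((yaw-y0+np.pi)%(2*np.pi)-np.pi,3),F)
    if abs(F[1][2])>1 or max(abs(F[0]))>40: break
arm.sleep(.3);print(f())
E
```

```text
0.14 0.141 (array([-2.2, -0.4,  8.6]), array([-0.15,  0.58,  0.04]), array([0.5058, 0.2024, 0.081 ]), 0.0453, 20.31)
0.28 0.28 (array([-3. ,  0.2,  7.9]), array([-0.03,  0.53,  0.09]), array([0.5059, 0.2026, 0.0811]), 0.0452, 20.57)
0.42 0.42 (array([-2.8, -0.5,  8.2]), array([0.13, 0.54, 0.01]), array([0.5059, 0.2028, 0.0811]), 0.0455, 20.82)
0.56 0.56 (array([-3.1,  1.2,  8.3]), array([0.04, 0.45, 0.01]), array([0.5059, 0.2027, 0.0811]), 0.0454, 21.08)
0.7 0.7 (array([-3.1,  0. ,  9.1]), array([0.09, 0.49, 0.04]), array([0.5059, 0.2028, 0.0811]), 0.0453, 21.34)
0.84 0.84 (array([-2.9,  1. ,  8.2]), array([0.18, 0.5 , 0.07]), array([0.5059, 0.2028, 0.0811]), 0.0453, 21.6)
0.98 0.98 (array([-3.2,  1.1,  8.3]), array([0.1 , 0.52, 0.05]), array([0.506 , 0.2028, 0.0811]), 0.0452, 21.86)
1.12 1.12 (array([-2.6,  0.2,  8.4]), array([ 0.22,  0.54, -0.01]), array([0.5059, 0.203 , 0.0811]), 0.045, 22.12)
(array([-2.8,  1.2,  9. ]), array([0.22, 0.55, 0.03]), array([0.5059, 0.203 , 0.0811]), 0.045, 22.42)
```

```bash
python3 - <<'E'
from h import *
s=snap('wrist','w5.png')
E
```

```text
(no output)
```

View pics/w5.png

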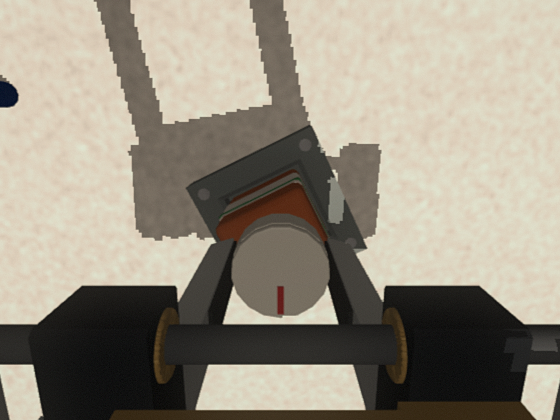

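The red mark is still at (280,300), centred between the fingers, so the cap turned with the gripper while the bottle stayed square in the holder at about (285,190). I lift carefully.

```bash
python3 - <<'E'
from h import *
f=lambda:(np.round(arm.get_wrist_force(),1),np.round(arm.get_ft_torque(),2),np.round(arm.get_tool_pos(),4),round(arm.get_opening(),4),round(arm.get_clock(),2))
h=[.505,.202]
for z in (.086,.089,.092):
    arm.movel([*h,z],v=.03);arm.sleep(.15);F=f();print(F)
    if F[0][2]<-5: raise SystemExit('stuck')
arm.movel([*h,.155],v=.06);arm.sleep(.4);print(f())
s=snap('wrist','w6.png');P=cloud(s);print('shoulder',rect(P,h,.05,.071,.086));print('holder',rect(P,h,.08,.017,.027));
t=snap('scene','s6.png')
cv2.imwrite('pics/f6.png',np.hstack([cv2.resize(s['img'][:,:,::-1],(400,300)),cv2.resize(t['img'][230:350,310:470,::-1],(400,300))]))
E
```

```text
(array([-0.6,  1.9,  4.4]), array([ 0.42, -0.04,  0.02]), array([0.5056, 0.2024, 0.0863]), 0.045, 22.98)
(array([-0.4, -0.5, -1. ]), array([-0.02, -0.03, -0.01]), array([0.5042, 0.2015, 0.0882]), 0.0453, 23.38)
(array([ 0. , -0.4, -0.4]), array([ 0.  , -0.03,  0.02]), array([0.5049, 0.2019, 0.092 ]), 0.0452, 23.78)
(array([0.3, 0. , 0.1]), array([-0.03,  0.04, -0.04]), array([0.505 , 0.202 , 0.1549]), 0.0451, 25.38)
shoulder (2478, array([504.8, 201.6]), array([51.3, 52.1]), 28.5, 0.0797)
holder (4832, array([504.4, 201.9]), array([92.9, 92.3]), 27.9, 0.0237)
```

View pics/f6.png

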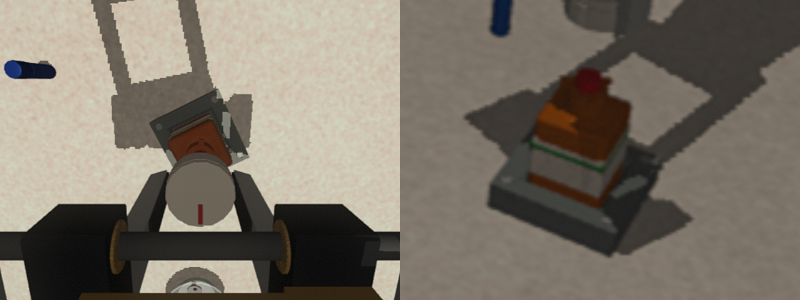

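The cap is free and held level. The bottle is still seated, with its shoulder at the seated height and square. The lip balm is upright. Handing in.

```bash
python3 - <<'E'
from h import *
s=arm.snapshot('wrist');P=cloud(s);print('captop',rect(P,(.505,.202),.03,.165,.195),arm.get_clock())
print(arm.finish_job())
E
```

```text
captop (8992, array([503.5, 203.8]), array([45.8, 53.1]), 35.1, 0.1808) 25.5333
the job is handed in; nothing more can be done
None
```

The job is handed in at about 25.5 s: the bottle is seated square in the pocket, and the cap was pressed, turned about 1.1 rad anticlockwise and lifted off, and is now held level about 6 cm above the mouth; the bystanders were not touched.

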